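# Switch the dosing valve over to the beaker

### The arm

A 7-joint arm with a two-finger parallel gripper is mounted at the origin on the work surface. World frame = base frame: x ahead of the robot, y to its left, z up, the work surface at z = 0. Lengths are in mm, angles in rad, forces in N, time in s.
With the tool pointing down it reaches from about 400 to 900 mm from the base axis. Payload 5.6 kg.
Tool frame: the origin (TCP) lies midway between the tips of the shut fingers; the grasp point (between the pads) lies 19 mm behind it; x points along the fingers, y is the direction in which the jaws open and shut, and the axes are right-handed (so a half turn about x gives the same grasp; the last joint's range is limited). The gripper opens to 92 mm and grips with 3 to 60 N. Pads are 20 mm wide; open, the fingers measure 128 mm over their backs; the gripper's body (75 mm by 189 mm) begins 69 mm behind the grasp point.
Start: joints at [1.122, 0.468, -0.012, 1.603, 0.006, 1.071, -0.056], TCP at [256.55, -597.237, 187.292] pointing down, gripper open.
Joint ranges: [-2.53, 2.53], [-0.31, 2.02], [-1.57, 1.55], [0.28, 2.44], [-1.29, 4.43], [0.15, 1.84], [-2.92, 2.92]. Speed limits (rad/s): [2.57, 2.57, 3.14, 3.14, 3.14, 3.14, 3.14].

### API

Orientations are given as a rotation vector (axis times angle).
In Python, from cell import robot, grip, kin, viewer gives the robot as it stands. Calls block until the motion is done:
- robot.movep(position, orientation): joint-space move of the TCP to a pose.
- robot.servo_line(position, feed=150, rotation=None): straight line of the TCP; rotation=None keeps the orientation; feed is the mean speed in mm/s.
- robot.goto_joints(angles): joint-space move.
- grip(opening, newtons=None): opening from 0.0 (shut) to 1.0 (fully open); newtons is the grip in N (None keeps the last); returns when the fingers have stopped.
- robot.hold(seconds).
- kin.ik(position, orientation): joint angles nearest the present ones, or None.
- robot.observe(): the state.
- viewer.read_camera(name): name is "side" or "top"; returns the picture (400x640x3 uint8, red, green, blue); there is no depth.
- viewer.camera_info(name): a dict with "camera_matrix" (3x3 intrinsics, pixels), "R" (3x3) and "t" (3): a world point X has camera coordinates R X + t. Camera axes: x right, y down, z forward; pixel columns grow to the right and rows downward; lengths in mm; the calibration is good to about 2 mm. A picture is of the moment at which its call begins. camera_info takes no time and is no camera call.
A pose or a line that the arm cannot do raises robot.IKError and nothing moves.
- robot.job_done(): hands the job in, once; it reports no verdict.
Trained networks look in the newest picture that a camera, given by its name, has taken for a name from the list of things; names that differ only in an ending like _2 or _b are one class to them, and where a whole thing is asked for, a point or a joint stands for the part that bears it (a point fixed in the world has none). Each returns a list of dicts, best first, with "confidence" (0 to 1); they miss things now and then, are a little off and sometimes report something else, mostly with a low value. They report only what shows in the picture. A call takes as long as a camera call. They do not tell look-alikes from the thing itself.
- viewer.silhouettes(name, camera): "mask" (400x640 bool, what is visible of it).
- viewer.pinpoint(name, camera): "at" ([x, y, z] in mm, in the coordinates of the camera as it stood for that picture, good to about 4 mm: a listed point, or the origin of a listed thing).
The state is a dict: "t": time; "joints": joint angles; "joint_velocities": joint speeds; "joint_torque": joint torques, N m; "tcp_pos": TCP position; "tcp_rot": TCP orientation; "contact_force": force on the tool from outside, world axes, zero at the start; "wrist_torque": the same for the moment, N m; "grip_width": opening from 0.0 (shut) to 1.0 (fully open).
Only numpy, scipy, OpenCV 4.12 (cv2) and the standard library are available. Lean on these libraries where they do the work, as an engineer would, in place of code of your own. Each camera call takes 0.05 s, during which the arm holds its last target. There are 200 camera calls.

### The job

The lever of the dosing valve is parked in the middle notch of its gate, which is closed. Lift it by its ball knob out of that notch, swing it along the slot to the end notch on the side where the wide beaker stands (not the narrow measuring cylinder), let it sink fully into that notch and let go. Leave the beaker standing where it is.

Things in the scene. Friction and masses are not known exactly. Their poses are not given: they have to be found in the camera images.
- valve: Fixed dosing valve: white box 150 (x) x 200 (y) x 125 (z) mm, origin under its centre on the table, z up. Along its own y, over the top's middle, stand two steel gate plates 28 mm apart, 160 mm above the table, with 3 notches: middle, +y end, -y end (play 2 mm). The lever stands between them. Outlet pipes reach 118 to 180 mm out along +y and -y, 170 mm high. Loose small items may lie on the box.
- knob (a point): Centre of the 36 mm metal ball knob on the lever, free all round. The lever swings in the valve's y-z plane about a pivot 30 mm above the valve's origin; knob 210 mm from the pivot when down in a notch: upright in the middle notch (240 mm above table), leaning 0.35 rad (limit) in an end notch (72 mm to the side, 227 mm above table). Swings with little resistance and stays where left.
- lever (a joint): Lift of the lever along its own length, m: 0 = fully down in a notch; 0.016 = its cross pin just clears the ridges between notches, so that it can be swung; 0.032 = upper stop. A light spring and its weight draw it down with 4 to 7 N: let go over a notch it sinks in by itself, let go between notches it rests on the ridge.
- beaker_mid (a point): Wide open glass beaker, 74 mm across, 95 mm tall; this point is on its axis half-way up. It stands on the table under one of the two outlets, about 175 mm from the valve's centre along the valve's +y or -y. A narrow measuring cylinder (26 mm tube, 56 mm foot, 125 mm tall) stands under the other.
Mind the look-alikes: they are no part of the job. What is shaped like the part that bears beaker_mid but blue, brown or pink is not meant.

How it is judged:
By the outcome, as a careful person would: the job done as asked, in the order asked, and still so for the second after the job is handed in, with the robot touching nothing.
It also fails if it takes over 32 s, if anything falls off the work surface, if the arm or the gripper's body presses on something with over 40 N, if the wrist force passes 120 N, or if a joint passes its speed limit or range.

## Working session

There is one attempt and no reset: what is moved stays moved. The work goes in short steps, each a Python script; the robot and the scene stay as the last script left them, time stands still between calls to the robot, and variables do not carry over. Pictures are saved under pics/ and viewed, about 8 in all and at most 12, crops included, and the job is handed in when it is done.

```bash
ls; mkdir -p pics; cat > h.py <<'E'
import numpy as np, cv2
from cell import robot, grip, kin, viewer
def w(p,cam):
    c=viewer.camera_info(cam); return np.array(c["R"]).T@(np.array(p)-np.array(c["t"]))
def px(X,cam):
    c=viewer.camera_info(cam); q=np.array(c["camera_matrix"])@(np.array(c["R"])@np.array(X)+np.array(c["t"])); return q[:2]/q[2]
def save(cam,fn,crop=None,s=1):
    im=viewer.read_camera(cam)[:,:,::-1]
    if crop: im=im[crop[1]:crop[3],crop[0]:crop[2]]
    cv2.imwrite(fn,cv2.resize(im,None,fx=s,fy=s,interpolation=cv2.INTER_CUBIC)); return im
E
python3 - <<'E'
from h import *
a=save("top","pics/a.png"); b=save("side","pics/b.png")
cv2.imwrite("pics/ab.png",cv2.resize(np.vstack([a,b]),(480,600),interpolation=cv2.INTER_AREA))
for c in("top","side"):
  i=viewer.camera_info(c); print(c,-np.array(i["R"]).T@i["t"])
  for n in("valve","knob","beaker_mid"):
    for d in viewer.pinpoint(n,c): X=w(d["at"],c); print(c,n,round(d["confidence"],2),X.round(1),px(X,c).round())
print(robot.observe()["t"],robot.observe()["tcp_rot"])
E
```

```text
pics
top [ 430.60231422  126.03627153 1085.71643643]
top valve 0.9 [531.7  78.    1. ] [343. 226.]
top knob 0.78 [531.8  83.8 240.1] [346. 214.]
top beaker_mid 0.69 [559.8 255.2  46.9] [267. 211.]
top beaker_mid 0.65 [441.8 262.7  50.1] [262. 263.]
top beaker_mid 0.63 [485.7 369.2  52.3] [216. 243.]
top beaker_mid 0.59 [675.3 256.1  47. ] [268. 162.]
top beaker_mid 0.59 [602.1 372.2  43.1] [218. 193.]
side [ 262.65876107 -460.69504116  902.90753098]
side knob 0.78 [525.4  84.  239.5] [322. 189.]
side beaker_mid 0.87 [560.2 261.   47.5] [302. 189.]
side beaker_mid 0.85 [602.  374.9  46.2] [299. 152.]
side beaker_mid 0.68 [482.6 368.5  44.8] [252. 170.]
side beaker_mid 0.55 [443.8 266.   46.8] [252. 205.]
0.4 [ 1.99828126  0.41132387 -1.99845027]
```

View pics/a.png

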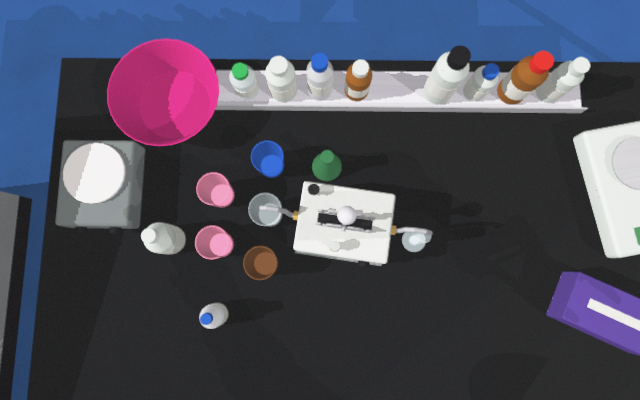

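View pics/b.png

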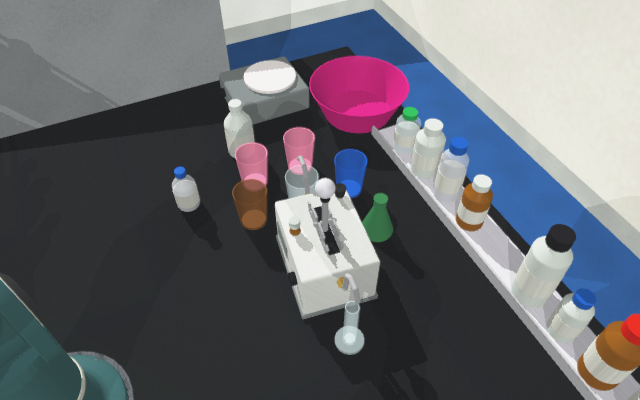

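The top view shows the valve at about (345,222) with the knob at (346,214). Beaker candidates are clear (265,210), blue (267,158), brown (260,262) and pink (215,190) and (213,243). The clear one under the left outlet pipe is the beaker that's meant, and the cylinder is under the right pipe at (415,238). The beaker side is therefore world +y. I'll refine the knob position and gate angle next.

```bash
python3 - <<'E'
from h import *
pts={}
for c in("top","side"):
  im=viewer.read_camera(c)
  for d in viewer.silhouettes("knob",c)[:2]:
    m=d["mask"].astype(np.uint8); ys,xs=np.nonzero(m)
    k,r=cv2.minEnclosingCircle(np.c_[xs,ys].astype(np.float32)); print(c,round(d["confidence"],2),m.sum(),k,r,xs.min(),xs.max(),ys.min(),ys.max())
  for d in viewer.silhouettes("valve",c)[:1]:
    m=d["mask"].astype(np.uint8); ct=max(cv2.findContours(m,0,2)[0],key=cv2.contourArea); print(c,m.sum(),cv2.boundingRect(ct), cv2.minAreaRect(ct))
  print(c,"proj knob",px([529,84,240],c), "dist",np.linalg.norm(w([0,0,0],c)-[529,84,240]), viewer.camera_info(c)["camera_matrix"][0])
a=save("top","pics/c.png",(285,170,445,280),5)
E
```

```text
top 0.55 303 (345.5, 218.0) 12.500100135803223 337 355 206 230
top 6996 (259, 182, 171, 86) ((343.3671875, 223.39283752441406), (171.41543579101562, 76.56454467773438), 12.33908748626709)
top proj knob [345.72197059 215.7320375 ] dist 852.4584702685137 [455.84653148   0.         317.75826718]
side 0.87 537 (324.5, 203.44117736816406) 25.563812255859375 314 334 178 229
side 10108 (275, 156, 105, 163) ((322.4520568847656, 231.83856201171875), (158.75433349609375, 92.35626983642578), 73.44293212890625)
side proj knob [324.27094073 188.40723206] dist 898.3744976610435 [518.85516074   0.         320.60767265]
```

View pics/c.png

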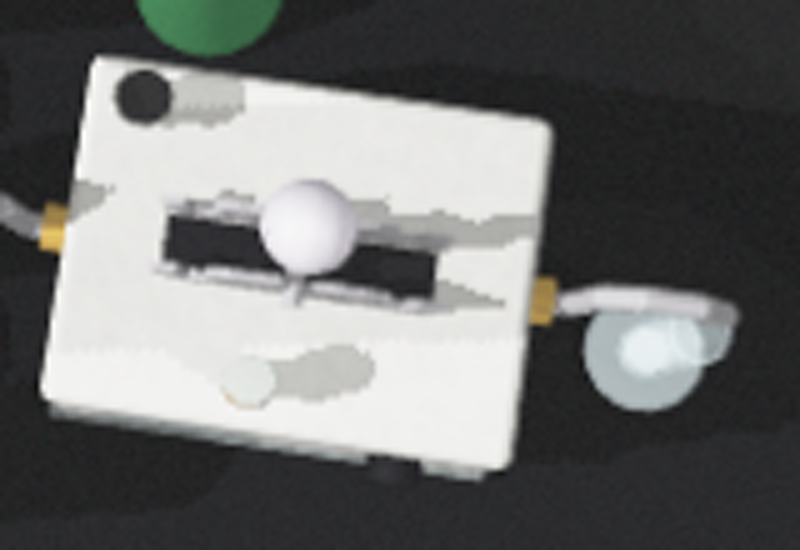

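```bash
cat >> h.py <<'E'
def back(u,v,z,cam):
    c=viewer.camera_info(cam); R=np.array(c["R"]); o=-R.T@np.array(c["t"])
    d=R.T@np.linalg.inv(c["camera_matrix"])@np.array([u,v,1.]); return o+d*(z-o[2])/d[2]
E
python3 - <<'E'
from h import *
P=[back(285+u/5-.4,170+v/5-.4,125,"top") for u,v in[(95,57),(552,120),(508,468),(42,402)]]
P=np.array(P);print(P.round(1),P.mean(0).round(1))
for i,j in((1,0),(2,3)): d=P[i]*-1+P[j]; print("yaxis ang",np.arctan2(-d[0],d[1]),np.linalg.norm(d))
for i,j in((3,0),(2,1)): d=P[j]-P[i]; print("xaxis ang",np.arctan2(d[1],d[0]),np.linalg.norm(d))
print(back(346.4,215,240,"top"),back(324,188.5,240,"side"))
E
```

```text
[[616.2 169.  125. ]
 [591.2 -26.5 125. ]
 [443.9  -6.6 125. ]
 [468.6 188.5 125. ]] [530.   81.1 125. ]
yaxis ang -0.12704398349613083 197.03717355615754
yaxis ang -0.12603815835347162 196.62220384335748
xaxis ang -0.1313285257413167 148.87766996597023
xaxis ang -0.1341258549839719 148.6822643570491
[530.39081021  82.74273444 240.        ] [528.48194618  84.00476807 240.        ]
```

```bash
cat >> h.py <<'E'
from scipy.spatial.transform import Rotation as Ro
yaw=-0.130; ex=np.array([np.cos(yaw),np.sin(yaw),0]); ey=np.array([-np.sin(yaw),np.cos(yaw),0])
def ori(s):
    x=np.array([0,0,-1.]); y=s*ex; return Ro.from_matrix(np.c_[x,y,np.cross(x,y)]).as_rotvec()
C=np.array([529.5,83,0.])
def knob(th,lift): return C+ey*(210+lift)*np.sin(th)+[0,0,30+(210+lift)*np.cos(th)]
def tcp(th,lift): return knob(th,lift)-[0,0,19]
def st(m=""): o=robot.observe(); print(m,round(o["t"],2),np.round(o["tcp_pos"],1),"F",np.round(o["contact_force"],1),"g",round(o["grip_width"]*92,1))
E
python3 - <<'E'
from h import *
up=tcp(0,0)+[0,0,90]
q0=np.array(robot.observe()["joints"])
best=None
for s in(1,-1):
  q=kin.ik(list(up),list(ori(s))); print(s,None if q is None else np.round(q,2))
  if q is not None and (best is None or abs(np.array(q)-q0).max()<best[0]): best=(abs(np.array(q)-q0).max(),s)
s=best[1]; open("s.txt","w").write(str(s))
p=np.array(robot.observe()["tcp_pos"]); robot.servo_line(list(p+[0,0,130]),feed=200); st()
robot.movep(list(up),list(ori(s))); st()
save("side","pics/d1.png",(220,80,460,280),2.5)
robot.servo_line(list(tcp(0,0)),feed=100); st("down")
save("side","pics/d.png",(220,80,460,280),2.5)
E
```

```text
1 [ 0.4   0.25 -0.74  1.69  0.18  1.27 -0.5 ]
-1 [ 0.75  0.47 -1.3   1.67  0.46  1.36  2.39]
 1.55 [ 256.2 -596.6  316. ] F [ 0.5 -0.1  0.1] g 91.9
 4.14 [529.8  81.8 310.8] F [ 0.8 -0.5  0.2] g 92.5
down 5.24 [530.   83.2 221.6] F [-0.2 -0.3 -0.7] g 91.9
```

View pics/d.png

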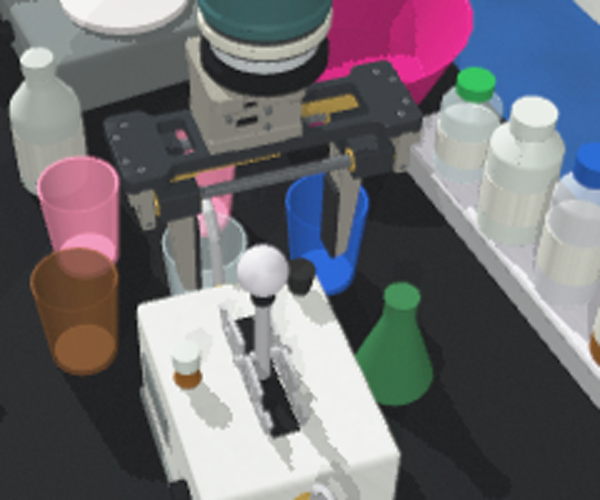

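```bash
python3 - <<'E'
from h import *
f=lambda X:((px(X,"side")-[220,80])*2.5).round()
t=np.array(robot.observe()["tcp_pos"])
print("knob",f(knob(0,0)),"tcp",f(t),"tips",f(t-ex*50),f(t+ex*50),"tips if 30 further y",f(t-ex*50+ey*30))
save("top","pics/e.png",(265,150,425,270),5); print(px(t,"top"),px(t+[0,0,19],"top"))
E
```

```text
knob [262. 272.] tcp [262. 289.] tips [194. 305.] [329. 273.] tips if 30 further y [182. 275.]
[345.67888057 216.31238786] [346.19092226 215.15335864]
```

View pics/e.png

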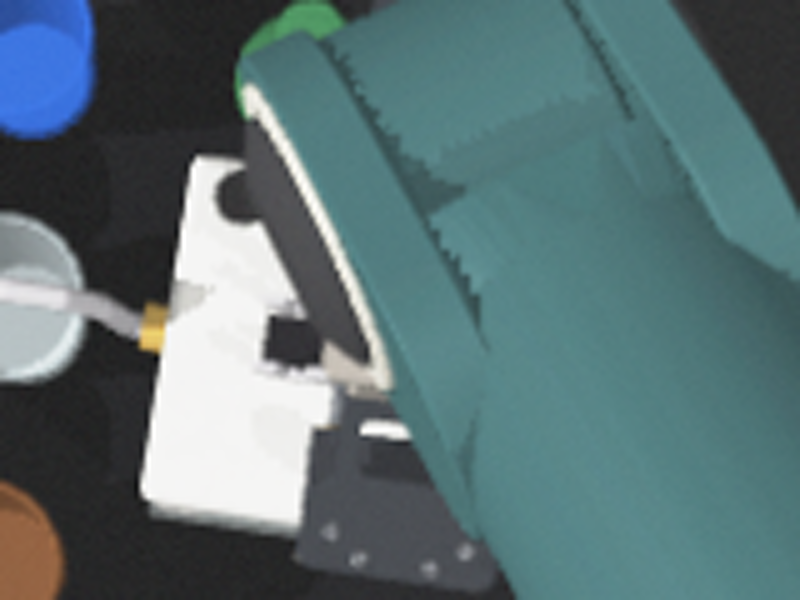

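```bash
python3 - <<'E'
from h import *
save("side","pics/f.png",(270,140,380,225),7)
t=np.array(robot.observe()["tcp_pos"])
f=lambda X:((px(X,"side")-[270,140])*7).round()
for a in(-64,-46,46,64): print(a,f(t+ex*a),f(t+ex*a-ey*10),f(t+ex*a+ey*10))
E
```

```text
-64 [139. 449.] [150. 478.] [128. 420.]
-46 [209. 432.] [220. 461.] [197. 403.]
46 [557. 348.] [570. 376.] [543. 320.]
64 [623. 332.] [637. 359.] [609. 304.]
```

View pics/f.png

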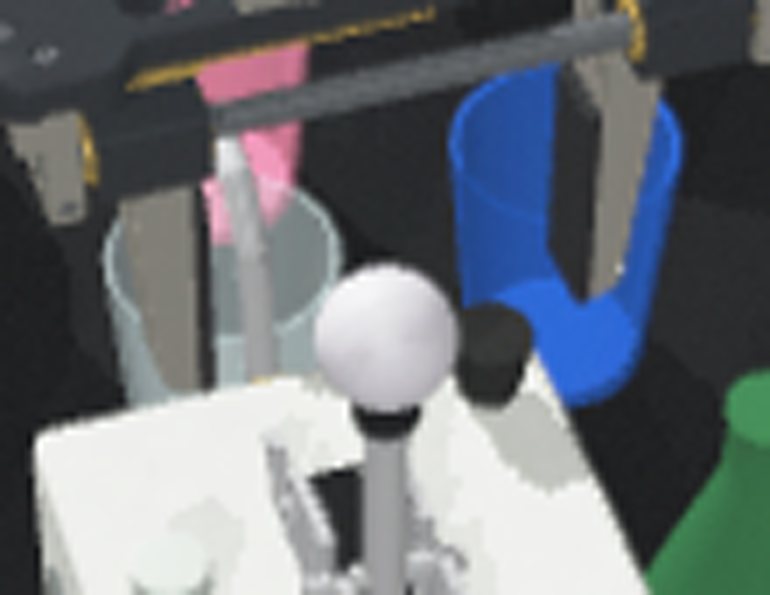

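The fingertips look about 20 mm higher or farther than the pose predicts. That could be the fingers' opening geometry, so I'll partly close them, still clear of the ball, and compare.

```bash
python3 - <<'E'
from h import *
grip(0.54,10); st()
save("side","pics/g.png",(270,140,380,225),7)
t=np.array(robot.observe()["tcp_pos"]); g=robot.observe()["grip_width"]*46
f=lambda X:((px(X,"side")-[270,140])*7).round()
for a in(-g-18,-g,g,g+18): print(a,f(t+ex*a),f(t+ex*a-ey*10),f(t+ex*a+ey*10))
E
```

```text
6.15 [529.5  83.  221. ] F [-1.   0.6 -0.3] g 49.6
-42.89855859708471 [219. 432.] [231. 461.] [208. 403.]
-24.89855859708471 [288. 415.] [300. 444.] [276. 386.]
24.89855859708471 [477. 369.] [490. 398.] [464. 342.]
42.89855859708471 [544. 353.] [557. 381.] [530. 325.]
```

View pics/g.png

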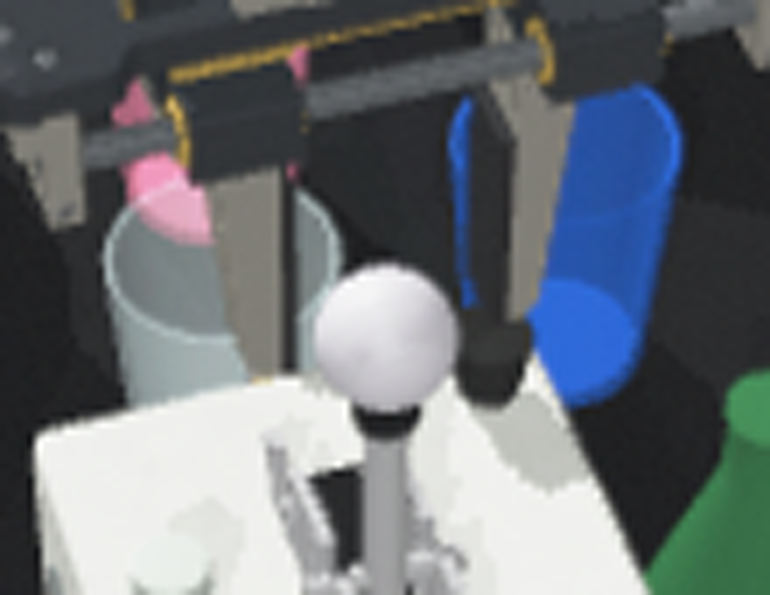

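```bash
python3 - <<'E'
from h import *
robot.servo_line(list(tcp(0,0)+[0,0,60]),feed=150); grip(0.0,10); robot.hold(0.2); st()
save("side","pics/h.png",(270,100,380,200),6)
save("top","pics/h2.png")
t=np.array(robot.observe()["tcp_pos"])
f=lambda X:((px(X,"side")-[270,100])*6).round()
for a in(0,19,40,88): print(a,f(t+[0,0,a]),f(t+[0,0,a]-ey*10),f(t+[0,0,a]+ey*10))
print(f(t+[0,0,88]-ex*94))
E
```

```text
7.77 [529.5  83.  281. ] F [-0.1 -0.4 -0.3] g -0.0
0 [330. 433.] [341. 458.] [319. 409.]
19 [330. 384.] [342. 409.] [319. 360.]
40 [331. 329.] [343. 354.] [319. 305.]
88 [332. 194.] [344. 219.] [320. 170.]
[-23. 271.]
```

View pics/h.png

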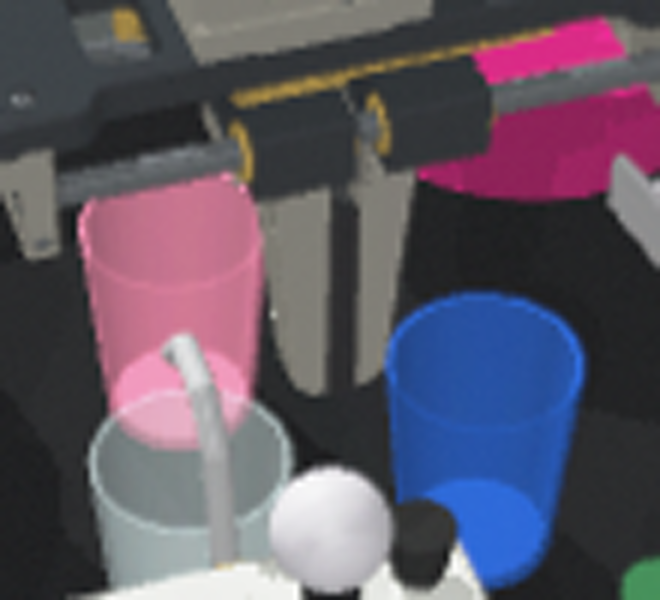

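```bash
python3 - <<'E'
from h import *
t=tcp(0,0)
f=lambda X:((px(X,"side")-[220,80])*2.5).round()
g=lambda X:((px(X,"top")-[265,150])*5).round()
for z in(88,110,130,150):
  for sy in(-37.5,37.5): X=t+[0,0,z]-ex*94.5+ey*sy; print(z,sy,"top",g(X),"side",f(X))
A=[]
for c,u in(("side",np.array([105,118])/2.5+[220,80]),("top",np.array([297,557])/5+[265,150])):
  i=viewer.camera_info(c); A.append(np.array(i["camera_matrix"])@np.c_[i["R"],i["t"]]); A.append(np.array(u,float).reshape(2,1))
X=cv2.triangulatePoints(A[0],A[2],A[1],A[3])[:,0]; X=X[:3]/X[3]; d=X-t
print("corner",X,"rel ex,ey,z",d@ex,d@ey,d[2], px(X,"side"),px(X,"top"),A[1].T,A[3].T)
im=cv2.imread("pics/h2.png"); cv2.imwrite("pics/h3.png",np.hstack([cv2.resize(im[150:270,265:425],None,fx=2.5,fy=2.5,interpolation=2),cv2.resize(cv2.imread("pics/d.png")[30:270,80:480],None,fx=1,fy=1)[:, :400][:240] if 0 else cv2.copyMakeBorder(cv2.imread("pics/d.png")[30:330,80:480],0,0,0,0,0)]))
E
```

```text
88 -37.5 top [489. 596.] side [137. 274.]
88 37.5 top [269. 563.] side [108. 193.]
110 -37.5 top [495. 596.] side [134. 249.]
110 37.5 top [269. 562.] side [105. 169.]
130 -37.5 top [501. 596.] side [132. 226.]
130 37.5 top [268. 562.] side [102. 145.]
150 -37.5 top [507. 596.] side [130. 202.]
150 37.5 top [267. 561.] side [100. 121.]
corner [441.62787749 123.33780683 380.45771934] rel ex,ey,z -92.3598052032204 28.606204867443076 159.45771934397573 [262.06637409 127.19127019] [324.37462822 261.4821926 ] [[262.  127.2]] [[324.4 261.4]]
```

View pics/h3.png

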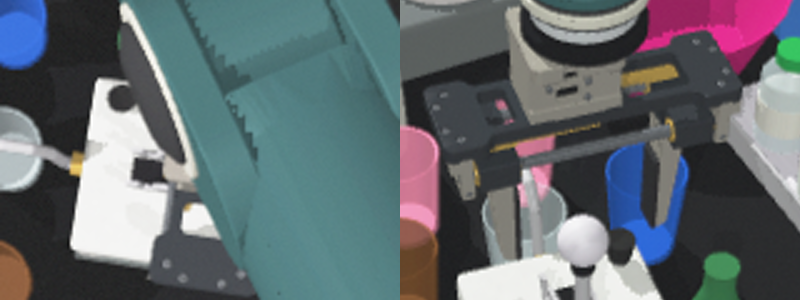

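The triangulated gripper corner agrees in x and y, so only the height is off, by about +20 mm. I'll check it by gently touching the ball top (z = 258) with shut fingers.

```bash
python3 - <<'E'
from h import *
robot.servo_line(list(tcp(0,0)+[0,0,44]),feed=150); st()
z=265
while z>226:
  z-=2; robot.servo_line([*tcp(0,0)[:2],z],feed=60)
  F=np.array(robot.observe()["contact_force"])
  if F[2]>3: break
st("contact")
E
```

```text
8.12 [528.9  82.8 264.4] F [-0.2  0.2  0.1] g 0.5
contact 12.62 [530.7  83.7 230.6] F [-0.6  0.7  8.3] g 0.9
```

Contact at a reported TCP z of 231 instead of 258 puts the real tips about 26 mm higher than reported, as in the pictures. I'll apply that correction, then grip and check.

```bash
sed -i 's/knob(th,lift)-\[0,0,19\]/knob(th,lift)-[0,0,19+26.5]/' h.py; python3 - <<'E'
from h import *
robot.servo_line([*tcp(0,0)[:2],270],feed=200); grip(0.8,10)
robot.servo_line(list(tcp(0,0)),feed=150); st("down")
grip(0.0,15); st("gripped")
save("side","pics/i.png",(270,100,380,200),6)
E
```

```text
down 14.78 [530.   83.3 195.1] F [ 0.2  0.4 -0.5] g 73.6
gripped 15.44 [530.   82.9 194.7] F [1.1 0.1 1. ] g 35.1
```

View pics/i.png

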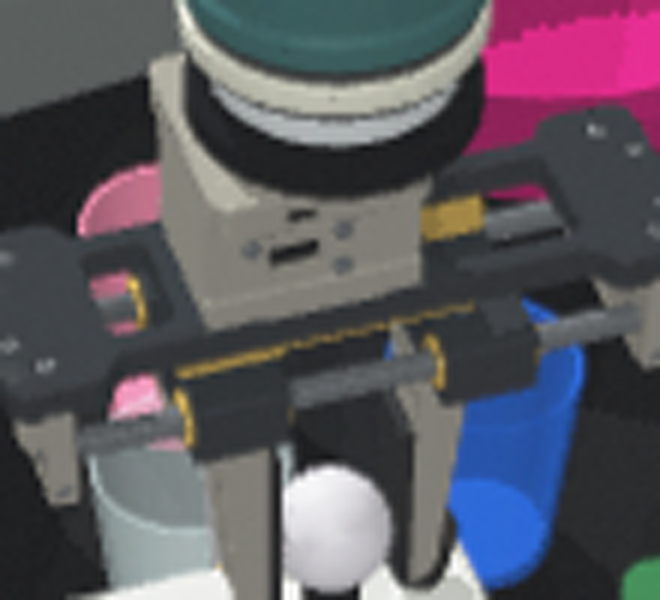

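The grip spans 35 mm, which matches the 36 mm ball held at its equator. Next I'll lift and swing.

```bash
python3 - <<'E'
from h import *
grip(0.0,35)
robot.servo_line(list(tcp(0,0.0)+[0,0,24]),feed=60); st("lift")
for th in(0.09,0.18,0.27,0.345):
  robot.servo_line(list(tcp(th,24)),feed=80); st(th)
save("side","pics/j.png",(260,100,380,240),5)
c=knob(.345,24); print(((px(c,"side")-[260,100])*5).round())
E
```

```text
lift 16.26 [529.3  83.  218.5] F [ 2.7 -0.3 -5.1] g 34.6
0.09 16.68 [531.9 104.3 217.2] F [ 2.  -0.9 -5.7] g 34.3
0.18 17.09 [534.8 124.9 214.6] F [ 1.2 -1.3 -5.6] g 34.5
0.27 17.51 [537.6 145.2 210. ] F [ 1.  -2.1 -6.2] g 34.4
0.345 17.88 [539.8 161.8 204.7] F [ 1.3 -2.4 -5.2] g 34.2
[256. 271.]
```

View pics/j.png

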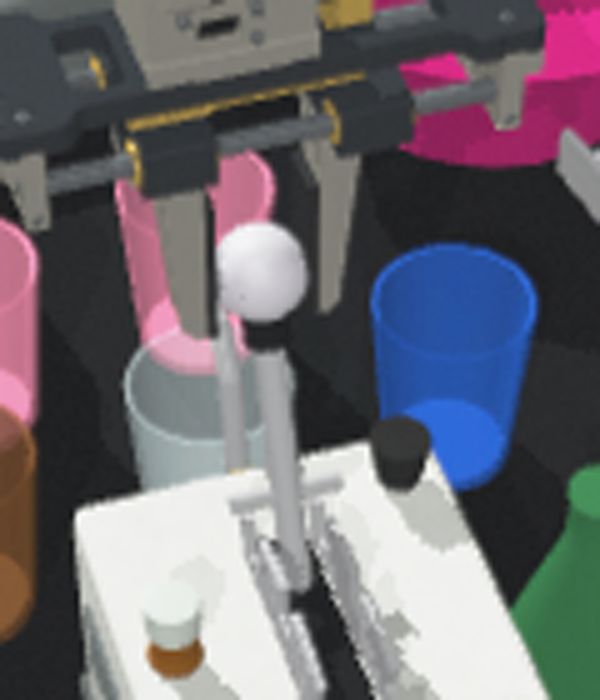

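The lever is raised with its cross pin above the plates near the beaker end. Knob is at crop (262,271), close to the predicted (256,271). I'll ease it to the stop and lower it.

```bash
python3 - <<'E'
from h import *
for th in(0.352,0.358):
  robot.servo_line(list(tcp(th,24)),feed=40); st(th)
  if robot.observe()["contact_force"][1]<-7: break
for l in(16,9,3,0):
  robot.servo_line(list(tcp(0.351,l)),feed=50); st(l)
E
```

```text
0.352 18.18 [540.  162.7 204.1] F [ 1.3 -1.1 -6.2] g 34.3
0.358 18.43 [540.1 164.2 203.6] F [ 1.2 -3.3 -5.4] g 34.3
16 18.74 [539.5 159.6 196.4] F [ 2.5 -2.2 -5.2] g 34.3
9 19.03 [539.2 157.5 189.9] F [ 0.9 -1.6 -4.2] g 34.6
3 19.3 [539.  155.4 184.3] F [ 1.4 -1.8 -3.4] g 34.5
0 19.55 [539.1 155.2 182.1] F [ 2.3 -0.6 -1.2] g 34.1
```

```bash
python3 - <<'E'
from h import *
grip(0.47,10); robot.hold(0.3); grip(0.8); st("open")
robot.servo_line(list(np.array(robot.observe()["tcp_pos"])+[0,0,110]),feed=200); robot.hold(0.2); st("up")
save("side","pics/k.png",(240,110,380,240),5)
for n in("knob","beaker_mid"):
  for d in viewer.pinpoint(n,"side")[:5]: X=w(d["at"],"side"); print(n,round(d["confidence"],2),X.round(1))
f=lambda X:((px(X,"side")-[240,110])*5).round()
print("expected",knob(.35,0).round(1),f(knob(.35,0)),"if on ridge",f(knob(.35,16)))
E
```

```text
open 20.8 [538.9 154.6 181.7] F [-0.5 -0.8 -0. ] g 73.8
up 21.7 [538.2 154.3 290.3] F [ 0.  -0.6 -0.4] g 73.5
knob 0.56 [539.8 159.7 223.8]
beaker_mid 0.81 [479.3 369.6  43.4]
beaker_mid 0.74 [679.5 254.3  50.1]
beaker_mid 0.69 [557.7 254.8  48.4]
beaker_mid 0.6 [445.5 263.5  47.4]
beaker_mid 0.56 [600.9 370.5  46.8]
expected [538.8 154.4 227.3] [362. 279.] if on ridge [357. 240.]
```

View pics/k.png

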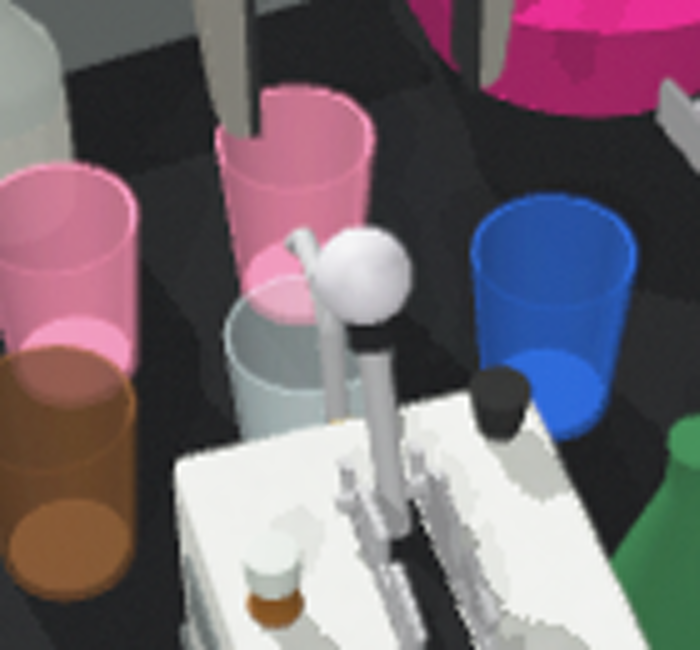

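The knob is at crop (362,276), against (362,279) expected when seated and (357,240) on the ridge. The pin has sunk between the plates, the fingers are clear, and the beaker and loose items are where they were.

```bash
python3 -c "
from h import *
robot.job_done(); st()"
```

```text
the job is handed in; nothing more can be done
the job is handed in; nothing more can be done
```

The lever now sits fully down in the end notch on the clear wide beaker's side (world +y), and the job is handed in. I gripped it by its knob, lifted it about 24 mm, swung it over, lowered it into the notch and let go.

**Last checks:**
- **Seating:** The last picture puts the knob within about 1 camera pixel of its seated position, and 7 pixels from where it would be on the ridge. The network put it at (540, 160, 224), against (539, 154, 227) expected; the 5 mm difference in y is about its usual error.
- **Surroundings:** The beaker still reads about (558, 255), unchanged within measuring error, and the two small items on the box are where they were.
- **Gripper and time:** The gripper stood open well above the knob with about zero contact force. The clock read about 22 s at the last check before handing in.

**Disagreement found:** The real fingertips were about 26 mm higher than the reported TCP. I saw it in the pictures and confirmed it by lightly touching the ball with shut fingers (about 8 N). After I corrected for it, the grip closed at 35 mm on the 36 mm ball.

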